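Pin the hand rest to its bracket

TASK

The hand rest on the manicure table has slid out of line with its bracket, so the two holes no longer match. Take the tapered pin from the rack (the stout cone-nosed one with the tall plain cylindrical grip, not its two neighbours) and drive it nose down through both holes until its collar sits fully home on the hand rest's plate and the holes are pulled into line, then let go.

Things in the scene. Friction and masses are not known exactly. Their poses are not given: they have to be found in the camera images.
- pin: Tapered pin, aluminium, about 0.2 kg, upright, nose down. Origin: centre of the collar's underside, z up. Above it: collar 54 mm across, 6 thick, then a black plain cylindrical grip 26 mm across, 45 tall (z = 6 to 51). Below: straight shank 36 mm across, 22 long, then a cone narrowing to a 6 mm blunt nose at z = -62. Its neighbours stand along its starting y axis: fingers best close along x.
- rack: Fixed white open pin rack, 80 x 276 mm, top 86 mm above the table, three 40 mm holes 85 mm apart along its y axis; the pin starts in any of them. Origin: centre of its underside. The other two pins there do not fit: a slim straight one (12 mm shank, ball grip 28 mm across, 30 tall) and a short stub (32 mm shank, mushroom grip 36 mm across, 18 tall).
- bracket_hole (a point): Centre of the 40 mm round through hole of the fixed steel bracket, on the upper face of its top plate (110 x 100 x 10 mm), 70 mm above the table. Below the plate it is open down to 8 mm above the table. z up; x points along the slide, towards the hand rest.
- rest_hole (a point): Centre of the 40 mm hole in the hand rest's 8 mm plate, on its upper face, 78 mm above the table. It lies on the bracket, slides only along the bracket's x, has 4 N friction and starts 6 to 10 mm too far to +x; the cone pushes it back, needing a push of some 4 to 15 N down (its weight alone jams). A rounded 220 mm rest is fixed to it 155 mm from the hole to +x, 125 mm high. When home, the pin's origin is here.
Mind the look-alikes: they are no part of the job. Leave any green or yellow look-alike of the pin alone.

How it is judged:
By the outcome, as a careful person would: the job done as asked, in the order asked, and still so for the second after the job is handed in, with the robot touching nothing.
It also fails if it takes over 38 s, if anything falls off the work surface, if the arm or the gripper's body presses on something with over 40 N, if the wrist force passes 120 N, or if a joint passes its speed limit or range.

ROBOT

A 6-joint arm with a two-finger parallel gripper is mounted at the origin on the work surface. World frame = base frame: x ahead of the robot, y to its left, z up, the work surface at z = 0. Lengths are in mm, angles in rad, forces in N, time in s.
With the tool pointing down it reaches from about 350 to 775 mm from the base axis. Payload 7.3 kg.
Tool frame: the origin (TCP) lies between the finger pads; the fingertips stand 25 mm ahead of it and the grasp point (between the pads) lies 6 mm ahead of it; z points along the fingers, y is the line along which they close (so a half turn about z gives the same grasp; the last joint's range is limited). The gripper opens to 92 mm and grips with 3 to 60 N. Pads are 19 mm wide; open, the fingers measure 130 mm over their backs; the gripper's body (75 mm by 190 mm) begins 47 mm behind the grasp point.
Start: joints at [-1.329, 0.342, 1.524, -0, 1.275, -0.146], TCP at [198.553, -486.024, 251.741] pointing down, gripper open.
Joint ranges: [-2.53, 2.53], [-0.77, 2.02], [0.04, 2.7], [-1, 4.14], [0.28, 2.66], [-3.11, 3.11]. Speed limits (rad/s): [2.57, 2.57, 3.14, 3.14, 3.14, 3.14].

INTERFACE

Orientations are given as [roll, pitch, yaw] about the fixed x, y, z axes, in that order (R = Rz(yaw) Ry(pitch) Rx(roll)).
In Python, from plant import bot gives the robot as it stands.
- The arm moves only by the tool play_rows, never from a script. Its argument "commands" is a list of rows, each an object of numbers: "x", "y", "z": the shift along the tool's x, y, z in m; "twist": the turn about the tool's z in degrees. In form: [{"x": .., "y": .., "z": .., "twist": ..}, ...]. A call has exactly 8 rows; each row is the pose to reach, as a shift and turn from the pose commanded when the call began, along the tool's axes at that moment; what a row does not reach only later rows make up. A row lasts 1/10 s, in which the tool goes at most 50 mm and 8.59 degrees, less where a joint would pass 70% of its speed; a pose out of reach is approached as far as the arm can. A call with a gripper value outside its range is refused whole. "jaw" is the closure, from 0 (fully open) to 1 (shut), set as the call begins (left out, the last holds). The fingers move at their own pace and stop on an object; the grip force is fixed at half the most. Time passes only in rows, so rows that repeat a pose let the fingers close, or fill a call up. It gives the time, the measured TCP pose, the force, the opening and the grip force at its end, in the units of the state.
- bot.get_obs(): the state, without advancing time (a new reading comes with each control period).
- bot.capture(name): name is "scene" or "top" or "wrist"; returns a dict with "pixels" (400x640x3 uint8, red, green, blue), "fx", "fy", "cx", "cy" (pixels), "eye" and "rotation" of the camera in the world. Camera axes: x right, y down, z forward; pixel columns grow to the right and rows downward; lengths in mm; the calibration is good to about 2 mm. A picture is of the moment at which its call begins. There is no depth.
- bot.close_job(): hands the job in; it is judged then, once.
The state is a dict: "time": time; "joint_positions": joint angles; "dq": joint speeds; "tau": joint torques, N m; "tool_pos": TCP position; "tcp_rot": TCP orientation; "contact_force": force on the tool from outside, world axes, zero at the start; "moment": the same for the moment, N m; "grip_width": finger opening in mm; "finger_force": force on a finger pad.
Only numpy, scipy, OpenCV 4.12 (cv2) and the standard library are available. Lean on these libraries where they do the work, as an engineer would, in place of code of your own. Each camera call takes 0.05 s, during which the arm holds its last target. There are 200 camera calls.

## Working session

There is one attempt and no reset: what is moved stays moved. The work goes in short steps, Python scripts to look and compute and a tool call to move; the robot and the scene stay as the last step left them, time stands still between calls to the robot, and variables do not carry over. Pictures are saved under pics/ and viewed, at most 10 in all, crops included, and the job is handed in when it is done.

Besides the shell and the picture viewer there is one more tool, called after ">>>" as name([rows], argument=value, ...), one row to a line, values as JSON. play_rows: Moves the arm, as the interface text tells. Its arguments: {"type":"object","properties":{"commands":{"type":"array"},"jaw":{"type":"number"}},"required":["commands"]}

```bash
mkdir -p pics; cat > h.py <<'E'
import numpy as np, cv2, pickle
from plant import bot
def snap(n,f):
    c=bot.capture(n); cv2.imwrite('pics/'+f+'.png',cv2.cvtColor(np.asarray(c['pixels']),cv2.COLOR_RGB2BGR)); pickle.dump(c,open(f+'.pkl','wb')); return c
def load(f): return pickle.load(open(f+'.pkl','rb'))
def ray(c,u,v):
    d=np.array(c['rotation'])@np.array([(u-c['cx'])/c['fx'],(v-c['cy'])/c['fy'],1.]); return np.array(c['eye'],float),d/np.linalg.norm(d)
def plane(c,u,v,z):
    e,d=ray(c,u,v); return e+d*(z-e[2])/d[2]
def tri(obs):
    A=np.zeros((3,3));b=np.zeros(3)
    for c,u,v in obs:
        e,d=ray(c,u,v);P=np.eye(3)-np.outer(d,d);A+=P;b+=P@e
    p=np.linalg.solve(A,b); return p,[np.linalg.norm((np.eye(3)-np.outer(d,d))@(p-e)) for e,d in [ray(*o) for o in obs]]
def proj(c,p):
    q=np.array(c['rotation']).T@(np.array(p)-np.array(c['eye'])); return c['fx']*q[0]/q[2]+c['cx'],c['fy']*q[1]/q[2]+c['cy']
E
python3 - <<'E'
from h import *
for n in ['scene','top','wrist']:
    c=snap(n,n+'0'); print(n,c['fx'],c['cx'],c['cy'],np.round(c['eye']),np.round(c['rotation'],2).tolist())
print(bot.get_obs())
a=[cv2.imread(f'pics/{n}0.png') for n in ['scene','top']]
E
```

```text
scene 478.75898098359096 320.88465606837 196.94118472545892 [1238. -179.  844.] [-2.36, 0.01, 1.39]
top 507.5524290093991 322.1256239312724 210.87574846809926 [ 413.  -47. 1224.] [-3.07, 0.01, -1.58]
wrist 354.80628229268643 323.2240650153881 201.6379138924282 [ 266. -457.  384.] [2.86, 0.0, -1.18]
{'time': 0.15, 'joint_positions': array([-1.32899352e+00,  3.42567652e-01,  1.52477068e+00, -1.55591566e-05,
        1.27539973e+00, -1.46027927e-01]), 'dq': array([-0.00078693, -0.00143515, -0.00313515,  0.00038024,  0.00135154,
       -0.00088206]), 'tau': array([ 1.26597057e-03, -4.31471622e+01, -2.44353175e+01,  7.16916751e-02,
        5.37360460e-02, -8.43483508e-05]), 'tool_pos': array([ 198.48384439, -485.7475435 ,  251.21140736]), 'tcp_rot': array([-3.14045727e+00, -1.51946562e-04,  3.87835186e-01]), 'contact_force': array([-0.10463922, -0.38038789, -0.18042341]), 'moment': array([-0.03374161, -0.02150079,  0.00908477]), 'finger_force': 0.0, 'grip_width': 91.62233017245893}
```

View pics/scene0.png

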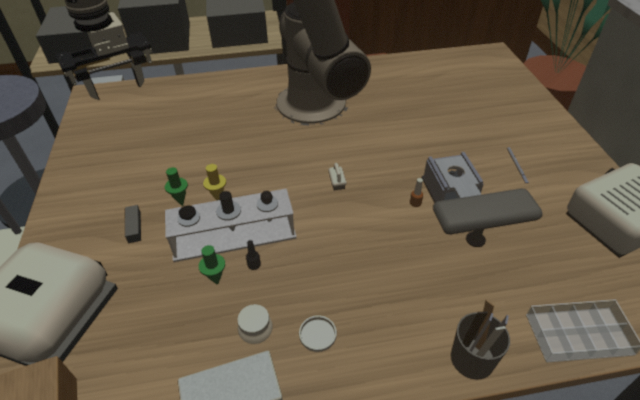

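View pics/top0.png

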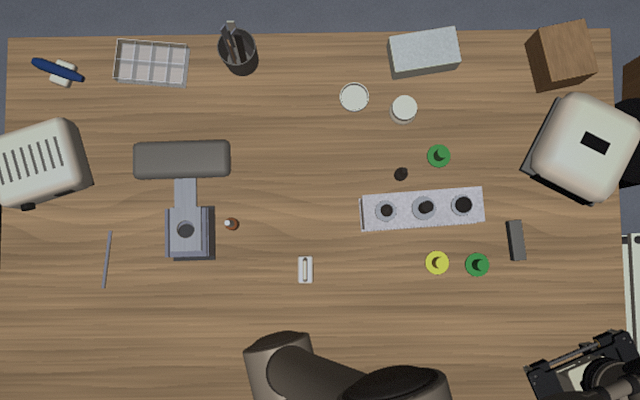

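The scene view shows the tall-grip pin in the middle rack hole at about (227,203), with the mushroom at (188,212) and the ball at (267,198). In the top view the same pin is at (425,207), and the rest and bracket hole is at (186,230).

```bash
sed -i 's/^from plant.*/&\nfrom scipy.spatial.transform import Rotation as Ro\ndef RM(c): return Ro.from_euler("xyz",c["rotation"]).as_matrix()/; s/np.array(c\[.rotation.\])/RM(c)/g' h.py
python3 - <<'E'
from h import *
t,s=load('top0'),load('scene0')
def crop(f,x,y,w,h,k=5): return cv2.resize(cv2.imread(f'pics/{f}.png')[y:y+h,x:x+w],None,fx=k,fy=k,interpolation=cv2.INTER_CUBIC)
A=crop('top0',350,180,145,60);B=crop('scene0',155,175,145,60);C=crop('top0',130,180,145,90,5)
cv2.imwrite('pics/cr.png',np.vstack([A,B])); 
for n,a,b in [('pin',(425,206),(227,194)),('bracket/rest hole',(186,230),(457,171)),('mush',(386,210),(187,209)),('ball',(463,205),(267,194))]:
    print(n,tri([(t,*a),(s,*b)]))
for n,a in [('rackL',(361,212)),('rackR',(484,206))]: print(n,plane(t,*a,86))
print(plane(t,186,230,78),plane(t,184,160,125))
E
```

```text
pin (array([ 502.2634307 , -255.77277465,  138.37427942]), [np.float64(0.4796585813461936), np.float64(0.4796585813461556)])
bracket/rest hole (array([459.0648004 , 277.7281598 ,  73.57287629]), [np.float64(2.0137321093750953), np.float64(2.013732109375032)])
mush (array([ 505.83895528, -258.86120897,  112.12284901]), [np.float64(83.98606158026755), np.float64(83.9860615802677)])
ball (array([ 517.45115714, -247.97699983,  174.14147697]), [np.float64(78.46233627909321), np.float64(78.46233627909321)])
rackL [ 494.56763189 -121.6202755    86.        ]
rackR [ 505.2368327  -397.20700216   86.        ]
[458.31132639 274.47429513  78.        ] [610.14357915 267.31851079 125.        ]
```

View pics/cr.png

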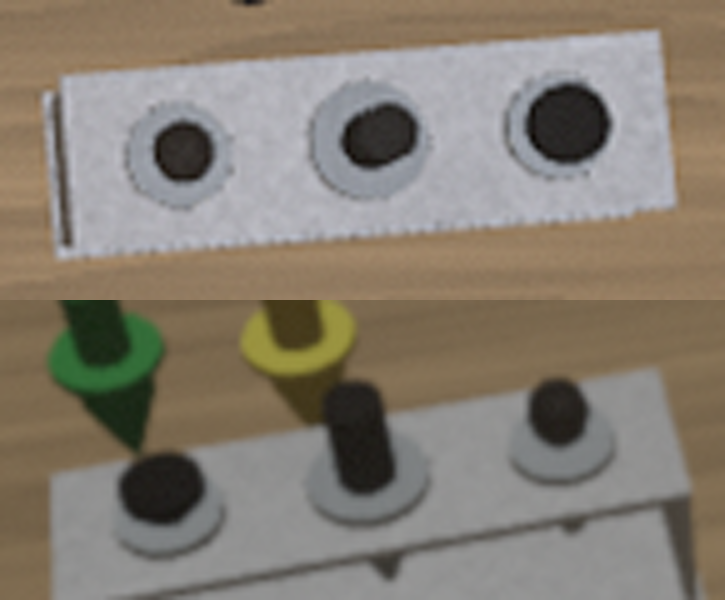

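>>> play_rows([
  {"x": 0.368, "y": -0.098, "z": 0.03, "twist": -70},
  {"x": 0.368, "y": -0.098, "z": 0.03, "twist": -70},
  {"x": 0.368, "y": -0.098, "z": 0.03, "twist": -70},
  {"x": 0.368, "y": -0.098, "z": 0.03, "twist": -70},
  {"x": 0.368, "y": -0.098, "z": 0.03, "twist": -70},
  {"x": 0.368, "y": -0.098, "z": 0.03, "twist": -70},
  {"x": 0.368, "y": -0.098, "z": 0.03, "twist": -70},
  {"x": 0.368, "y": -0.098, "z": 0.03, "twist": -70},
], jaw=0)

```text
time: 0.95
tool_pos: [504.2, -253.5, 221.2]
tcp_rot: [-3.142, -0.001, 1.596]
contact_force: [-0.6, -1.0, 0.1]
grip_width: 91.9
finger_force: 0.0
```

```bash
python3 - <<'E'
from h import *
c=snap('wrist','w1'); o=bot.get_obs(); print(o['time'],o['tool_pos'],o['tcp_rot'],c['eye'],proj(c,[502,-256,137]))
E
```

```text
1.0 [ 506.56821774 -251.23994968  220.66116525] [ 3.14027869e+00 -2.36196691e-03  1.60565637e+00] [ 500.66873595 -177.91187159  353.79104437] (np.float64(322.29697295055354), np.float64(224.78022377321076))
```

View pics/w1.png

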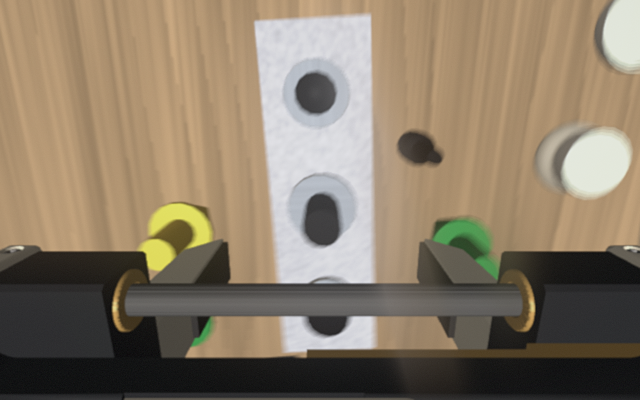

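The wrist view shows the pin's black grip at about (322,222) on its collar at (322,206). The fingers straddle it, clear of the yellow and green look-alikes.

```bash
python3 - <<'E'
from h import *
c=snap('wrist','w2'); o=bot.get_obs(); print(o['time'],o['tool_pos'],o['tcp_rot'])
im=np.asarray(c['pixels']); g=im.max(2)[150:275,270:375]
m=(g<85).astype(np.uint8); n,l,st,ce=cv2.connectedComponentsWithStats(m); i=l[222-150,322-270]; m=(l==i)
ys,xs=np.nonzero(m); print(xs.min()+270,xs.max()+270,ys.min()+150,ys.max()+150)
d=[(y+150,xs[ys==y].min()+270,xs[ys==y].max()+270) for y in range(ys.min(),ys.max()+1,4)]; print(d)
v=ys.max()+150
# far edge of top rim: lowest row; near: try
w=xs.max()-xs.min()+1
u=np.mean([np.mean(xs[ys==y])for y in range(ys.max()-15,ys.max()-5)])+270
print('rim far pt',plane(c,u,v+.5,137),'collar-based:')
b=im.astype(int); mm=((b[:,:,2]-b[:,:,0])>12).astype(np.uint8)
p=plane(c,u,v+.5,137); print('centre by rim',p+[0,13,0], 'width at top mm', w*(c['eye'][2]-137)/c['fx']/1)
t=load('top0'); print('yellow',plane(t,437,263,65),'green',plane(t,439,156,65),plane(t,477,265,65))
s=load('scene0'); print(proj(t,p+[0,13,0]),proj(s,p+[0,13,0]),proj(c,p+[0,13,0]))
E
```

```text
1.05 [ 504.52865621 -253.09305696  220.77025132] [-3.14137704e+00 -1.37653809e-03  1.59585648e+00]
296 333 198 251
[(198, np.int64(315), np.int64(317)), (202, np.int64(305), np.int64(326)), (206, np.int64(302), np.int64(329)), (210, np.int64(301), np.int64(330)), (214, np.int64(300), np.int64(331)), (218, np.int64(299), np.int64(331)), (222, np.int64(298), np.int64(332)), (226, np.int64(297), np.int64(332)), (230, np.int64(296), np.int64(332)), (234, np.int64(296), np.int64(332)), (238, np.int64(297), np.int64(332)), (242, np.int64(299), np.int64(330)), (246, np.int64(302), np.int64(327)), (250, np.int64(308), np.int64(320))]
rim far pt [ 499.89318153 -272.3402159   137.        ] collar-based:
centre by rim [ 499.89318153 -259.3402159   137.        ] width at top mm 23.182684551946004
yellow [ 378.46556289 -293.30314992   65.        ] green [ 623.46077587 -304.29595602   65.        ] [ 373.15122131 -383.46512034   65.        ]
(np.float64(426.8016478529433), np.float64(207.14903870985293)) (np.float64(225.57623966776197), np.float64(193.91708129621392)) (np.float64(314.90661522223803), np.float64(233.09169210518826))
```

>>> play_rows([
  {"x": -0.002, "y": -0.001, "z": 0.03, "twist": 0},
  {"x": -0.002, "y": -0.001, "z": 0.06, "twist": 0},
  {"x": -0.002, "y": -0.001, "z": 0.08, "twist": 0},
  {"x": -0.002, "y": -0.001, "z": 0.095, "twist": 0},
  {"x": -0.002, "y": -0.001, "z": 0.099, "twist": 0},
  {"x": -0.002, "y": -0.001, "z": 0.099, "twist": 0},
  {"x": -0.002, "y": -0.001, "z": 0.099, "twist": 0},
  {"x": -0.002, "y": -0.001, "z": 0.099, "twist": 0},
])

```text
time: 1.85
tool_pos: [501.5, -258.6, 123.8]
tcp_rot: [3.14, 0.001, 1.587]
contact_force: [0.6, -0.3, 0.1]
grip_width: 91.5
finger_force: 0.0
```

```bash
python3 - <<'E'
from h import *
for i in range(2):
    c=snap('wrist','w3'); o=bot.get_obs(); print(o['time'],o['tool_pos'],o['tcp_rot'],o['contact_force'],c['eye'])
E
```

```text
1.9 [ 501.52894376 -258.55037697  123.7045311 ] [3.14017335e+00 1.16931121e-03 1.58746090e+00] [ 0.42695558  0.69587919 -0.55620757] [ 498.4355608  -182.74965696  256.29376862]
1.95 [ 501.49308355 -258.4397565   123.56060433] [3.14036803e+00 9.96614808e-04 1.58758923e+00] [ 0.51238838 -0.21986173 -0.23702701] [ 498.42113918 -182.65310886  256.21115854]
```

View pics/w3.png

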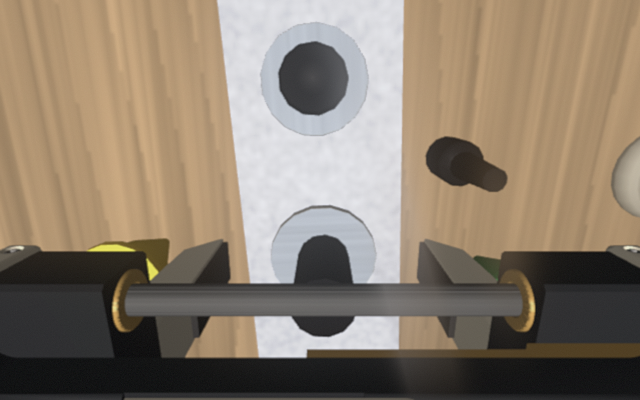

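The grip (294–354 px wide, bottom rim near row 336) sits centred between the fingers, so I'm closing.

>>> play_rows([
  {"x": 0, "y": 0, "z": 0, "twist": 0},
  {"x": 0, "y": 0, "z": 0, "twist": 0},
  {"x": 0, "y": 0, "z": 0, "twist": 0},
  {"x": 0, "y": 0, "z": 0, "twist": 0},
  {"x": 0, "y": 0, "z": 0, "twist": 0},
  {"x": 0, "y": 0, "z": 0, "twist": 0},
  {"x": 0, "y": 0, "z": 0, "twist": 0},
  {"x": 0, "y": 0, "z": 0, "twist": 0},
], jaw=1)

```text
time: 2.75
tool_pos: [501.2, -258.2, 122.7]
tcp_rot: [-3.142, 0.0, 1.588]
contact_force: [-0.1, 0.7, 0.2]
grip_width: 32.2
finger_force: 0.0
```

```bash
python3 - <<'E'
from h import *
c=load('w3'); print('rim',plane(c,324,336.5,137)+[0,13,0], 'collar L/R/top',plane(c,271,255,92),plane(c,377,255,92),plane(c,323,205,92)-[0,27,0])
c=snap('wrist','w4');o=bot.get_obs(); print(o)
E
```

```text
rim [ 500.38005475 -259.47107795  137.        ] collar L/R/top [ 473.59215006 -258.73760515   92.        ] [ 527.00300127 -257.88365813   92.        ] [ 499.35542495 -259.01265405   92.        ]
{'time': 2.8, 'joint_positions': array([-6.11560254e-01,  5.42492856e-01,  1.58696333e+00, -1.01695365e-04,
        1.01210248e+00, -6.28508420e-01]), 'dq': array([ 7.80846705e-05, -1.08373288e-03, -3.99600080e-04,  6.92412567e-04,
        1.67355610e-03, -3.25209673e-04]), 'tau': array([ 1.02236922e-03, -4.94736457e+01, -2.07456261e+01,  3.72632942e-02,
        7.80089688e-02,  9.03365139e-05]), 'tool_pos': array([ 501.19572668, -258.17866057,  122.703491  ]), 'tcp_rot': array([-3.14156944e+00,  8.97319854e-05,  1.58779840e+00]), 'contact_force': array([ 1.0654339 , -0.70962649,  0.53697287]), 'moment': array([-0.03707497, -0.09086952,  0.02577182]), 'finger_force': 0.0, 'grip_width': 27.955314988293416}
```

>>> play_rows([
  {"x": 0, "y": 0, "z": 0, "twist": 0},
  {"x": 0, "y": 0, "z": 0, "twist": 0},
  {"x": 0, "y": 0, "z": -0.01, "twist": 0},
  {"x": 0, "y": 0, "z": -0.03, "twist": 0},
  {"x": 0, "y": 0, "z": -0.06, "twist": 0},
  {"x": 0, "y": 0, "z": -0.09, "twist": 0},
  {"x": 0, "y": 0, "z": -0.11, "twist": 0},
  {"x": 0, "y": 0, "z": -0.11, "twist": 0},
])

```text
time: 3.6
tool_pos: [502.3, -258.9, 236.2]
tcp_rot: [3.136, 0.004, 1.588]
contact_force: [-0.2, 0.2, -2.7]
grip_width: 25.6
finger_force: 30.0
```

```bash
python3 - <<'E'
from h import *
t=load('top0')
c=snap('wrist','w5');o=bot.get_obs(); print(o['time'],o['tool_pos'],o['tcp_rot'],o['contact_force'],o['finger_force'],o['grip_width'])
im=cv2.imread('pics/top0.png')[170:270,130:250]; cv2.imwrite('pics/c2.png',cv2.resize(im,None,fx=6,fy=6,interpolation=cv2.INTER_CUBIC))
E
```

```text
3.65 [ 501.51427001 -258.35881217  233.93733544] [3.13940997e+00 1.68737429e-03 1.58788445e+00] [-1.16215928  0.33409814 -2.90050716] 29.999678134918213 25.553736696979136
```

View pics/c2.png

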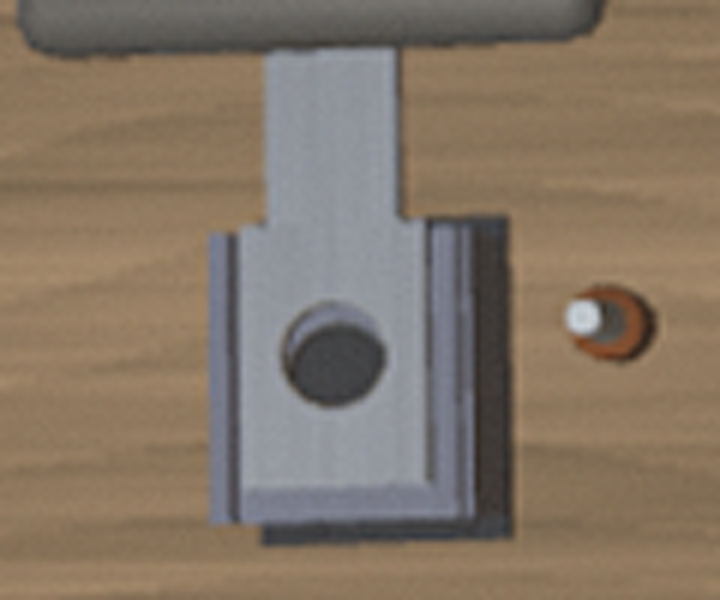

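The top-view crop puts the rest hole at about (335,353) in crop pixels and the bracket's dark hole slightly below it at about (336,370). The bottle is clear to the right.

```bash
python3 - <<'E'
from h import *
t=load('top0')
f=lambda x,y,z:np.round(plane(t,x/6+130,y/6+170,z),1)
print('rest',f(335,353,78),'edges',f(335,300,78),f(335,407,78),f(281,353,78),f(388,353,78))
print('bracket top-edge',f(336,322,70),'bracket corners',f(210,232,70),f(210,523,70),f(472,222,70),f(474,521,70))
print(f(266,60,78),f(266,222,78),f(398,215,78))
E
```

```text
rest [461.  274.9  78. ] edges [481.  275.1  78. ] [440.6 274.7  78. ] [461.2 295.3  78. ] [460.8 254.8  78. ]
bracket top-edge [473.1 276.9  70. ] bracket corners [507.9 325.5  70. ] [397.3 323.9  70. ] [510.7 225.3  70. ] [397.2 223.7  70. ]
[572.7 302.4  78. ] [510.9 301.6  78. ] [513.  251.5  78. ]
```

>>> play_rows([
  {"x": 0.03, "y": 0, "z": 0, "twist": 0},
  {"x": 0.08, "y": -0.01, "z": 0, "twist": 0},
  {"x": 0.13, "y": -0.01, "z": 0, "twist": 0},
  {"x": 0.18, "y": -0.015, "z": 0, "twist": 0},
  {"x": 0.23, "y": -0.02, "z": 0, "twist": 0},
  {"x": 0.28, "y": -0.025, "z": 0, "twist": 0},
  {"x": 0.32, "y": -0.03, "z": 0, "twist": 0},
  {"x": 0.35, "y": -0.03, "z": 0, "twist": 0},
])

```text
time: 4.45
tool_pos: [463.2, 93.8, 231.2]
tcp_rot: [-3.138, -0.0, 1.589]
contact_force: [0.2, 0.3, -1.5]
grip_width: 25.4
finger_force: 30.0
```

>>> play_rows([
  {"x": 0.05, "y": -0.003, "z": 0, "twist": 0},
  {"x": 0.1, "y": -0.006, "z": 0, "twist": 0},
  {"x": 0.14, "y": -0.009, "z": 0, "twist": 0},
  {"x": 0.17, "y": -0.009, "z": 0, "twist": 0},
  {"x": 0.184, "y": -0.009, "z": 0.01, "twist": 0},
  {"x": 0.184, "y": -0.009, "z": 0.025, "twist": 0},
  {"x": 0.184, "y": -0.009, "z": 0.028, "twist": 0},
  {"x": 0.184, "y": -0.009, "z": 0.028, "twist": 0},
])

```text
time: 5.25
tool_pos: [452.5, 274.1, 203.1]
tcp_rot: [-3.138, 0.002, 1.587]
contact_force: [-0.2, 0.5, -3.3]
grip_width: 25.5
finger_force: 30.0
```

```bash
python3 - <<'E'
from h import *
for i in range(4): c=snap('wrist','w6')
s=snap('scene','s6');o=bot.get_obs(); print(o['time'],o['tool_pos'],o['tcp_rot'],o['contact_force'],o['finger_force'],o['grip_width'],c['eye'],c['rotation'])
a=cv2.imread('pics/w6.png'); b=cv2.imread('pics/s6.png')[60:240,390:570]
b=cv2.resize(b,(400,400),interpolation=cv2.INTER_CUBIC); cv2.imwrite('pics/c6.png',np.hstack([a[:,150:550],b]))
E
```

```text
5.5 [453.54759536 274.75114611 205.22947176] [ 3.14055232e+00 -2.77333085e-04  1.58698903e+00] [ 0.35956376 -0.59845735 -2.26161465] 29.999716579914093 25.616288654879543 [450.60995692 350.25681992 337.62095796] [ 2.86018833e+00 -4.86860403e-04  1.58473160e-02]
```

View pics/c6.png

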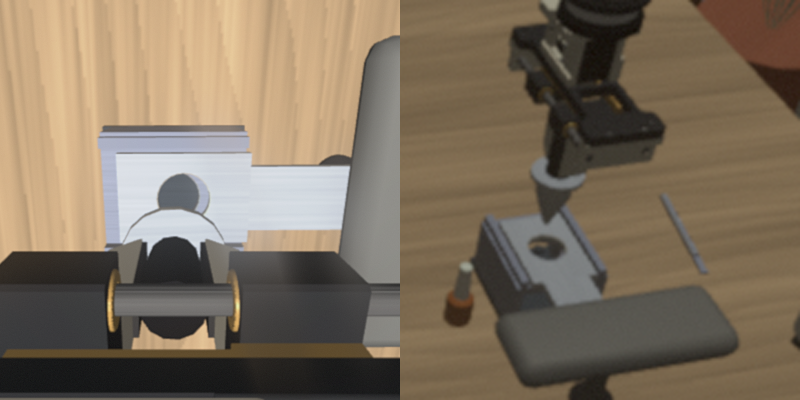

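The wrist half (left) shows the rest hole at about (334,198) in full-image pixels, with a crescent of bracket on its +x side. The pin's collar is centred at about column 325. The scene half shows the pin upright with its nose over the hole.

```bash
python3 - <<'E'
from h import *
c=load('w6'); im=cv2.cvtColor(np.asarray(c['pixels']),cv2.COLOR_RGB2GRAY)
for r in [180,188,195,200]: print(r,im[r,300:372:2].tolist())
print(im[160:215:2,330].tolist())
for u in (307,361): print('rest x',plane(c,u,197,78))
print('rest top',plane(c,332,173,78)-[0,20,0])
print('brk R',plane(c,347,197,70)-[20,0,0])
zc=205.2-37+3
print('collar',plane(c,272,243,zc),plane(c,378,243,zc),plane(c,325,208,zc+3)-[0,27,0])
print('bracket L/R at 70',plane(c,252,190,70),plane(c,395,135,70),plane(c,250,135,70))
s=load('s6'); u,v=(150-0)*.45+390-0,0
x=lambda a,b:((a-400)*.45+390,b*.45+60)
n=x(549,224); e,d=ray(s,*n); print('nose',n,[np.round(e+d*(z-e[2])/d[2],1) for z in(104,106,108)], 'expected px', proj(s,[453.5,274.5,106.2]))
print('resthole scene',plane(s,*x(547,248),78))
E
```

```text
180 [220, 220, 220, 221, 220, 220, 222, 202, 143, 98, 98, 99, 100, 100, 99, 101, 101, 101, 103, 104, 102, 128, 172, 180, 180, 185, 201, 214, 214, 212, 212, 211, 211, 211, 211, 211]
188 [223, 224, 223, 224, 217, 132, 98, 100, 101, 100, 99, 101, 100, 100, 101, 101, 102, 103, 102, 103, 104, 106, 106, 113, 171, 182, 181, 182, 186, 212, 215, 214, 214, 213, 213, 214]
195 [221, 221, 222, 214, 124, 99, 101, 100, 101, 100, 101, 99, 99, 100, 101, 100, 100, 101, 102, 104, 103, 105, 105, 105, 123, 176, 178, 179, 179, 173, 208, 215, 215, 215, 215, 216]
200 [224, 223, 224, 206, 114, 99, 102, 100, 100, 100, 100, 99, 100, 100, 101, 99, 100, 100, 102, 102, 103, 103, 105, 105, 146, 183, 180, 181, 182, 160, 206, 215, 213, 213, 213, 213]
[223, 219, 219, 221, 221, 220, 220, 132, 100, 100, 101, 101, 103, 102, 101, 99, 102, 102, 101, 100, 99, 101, 99, 104, 121, 211, 218, 215]
rest x [439.55826044 278.6877417   78.        ]
rest x [480.53066374 279.33161236  78.        ]
rest top [458.10538509 277.5067865   78.        ]
brk R [450.50222421 276.97402913  70.        ]
collar [425.92070866 279.99870306 171.2       ] [479.4741017  280.83650352 171.2       ] [452.34450659 272.84512316 174.2       ]
bracket L/R at 70 [396.43250621 281.4562271   70.        ] [504.5993158  325.40285654  70.        ] [396.62807915 323.69670908  70.        ]
nose (457.05, 160.8) [array([456.2, 275.1, 104. ]), array([458.3, 273.9, 106. ]), array([460.4, 272.6, 108. ])] expected px (np.float64(456.55897500722483), np.float64(159.3717324789834))
resthole scene [465.17269613 274.52146951  78.        ]
```

>>> play_rows([
  {"x": 0.002, "y": 0, "z": 0.01, "twist": 0},
  {"x": 0.002, "y": 0, "z": 0.025, "twist": 0},
  {"x": 0.002, "y": 0, "z": 0.035, "twist": 0},
  {"x": 0.002, "y": 0, "z": 0.042, "twist": 0},
  {"x": 0.002, "y": 0, "z": 0.046, "twist": 0},
  {"x": 0.002, "y": 0, "z": 0.048, "twist": 0},
  {"x": 0.002, "y": 0, "z": 0.048, "twist": 0},
  {"x": 0.002, "y": 0, "z": 0.048, "twist": 0},
])

```text
time: 6.3
tool_pos: [453.3, 277.2, 157.1]
tcp_rot: [3.141, -0.0, 1.588]
contact_force: [0.2, -0.2, -1.5]
grip_width: 25.3
finger_force: 30.0
```

```bash
python3 - <<'E'
from h import *
for i in range(2): s=snap('scene','s7'); o=bot.get_obs(); print(o['time'],o['tool_pos'],o['contact_force'],o['moment'],o['grip_width'])
E
```

```text
6.35 [453.35115269 277.20812021 157.11363384] [-0.16204551 -0.27626185 -1.46433302] [ 0.00694363 -0.13565973  0.00107366] 25.679822796540865
6.4 [453.31373639 277.19501842 157.07105013] [ 0.2182782  -0.12652721 -2.4919644 ] [ 0.00225486 -0.08803587  0.06113032] 25.232773572995896
```

>>> play_rows([
  {"x": 0, "y": 0, "z": 0.002, "twist": 0},
  {"x": 0, "y": 0, "z": 0.004, "twist": 0},
  {"x": 0, "y": 0, "z": 0.006, "twist": 0},
  {"x": 0, "y": 0, "z": 0.008, "twist": 0},
  {"x": 0, "y": 0, "z": 0.01, "twist": 0},
  {"x": 0, "y": 0, "z": 0.012, "twist": 0},
  {"x": 0, "y": 0, "z": 0.014, "twist": 0},
  {"x": 0, "y": 0, "z": 0.014, "twist": 0},
])

```text
time: 7.2
tool_pos: [453.6, 277.4, 142.8]
tcp_rot: [3.14, -0.001, 1.588]
contact_force: [4.1, 2.5, 1.2]
grip_width: 25.5
finger_force: 30.0
```

>>> play_rows([
  {"x": 0.001, "y": 0, "z": 0.002, "twist": 0},
  {"x": 0.001, "y": 0, "z": 0.004, "twist": 0},
  {"x": 0.001, "y": 0, "z": 0.006, "twist": 0},
  {"x": 0.001, "y": 0, "z": 0.008, "twist": 0},
  {"x": 0.001, "y": 0, "z": 0.01, "twist": 0},
  {"x": 0.001, "y": 0, "z": 0.01, "twist": 0},
  {"x": 0.001, "y": 0, "z": 0.01, "twist": 0},
  {"x": 0.001, "y": 0, "z": 0.01, "twist": 0},
])

```text
time: 8.0
tool_pos: [452.6, 278.0, 132.1]
tcp_rot: [-3.14, 0.001, 1.588]
contact_force: [3.5, 2.0, -4.6]
grip_width: 25.5
finger_force: 30.0
```

```bash
python3 - <<'E'
from h import *
o=bot.get_obs(); print(o['time'],o['tool_pos'],o['tcp_rot'],o['contact_force'],o['moment'],o['grip_width'])
E
```

```text
8.0 [452.61110465 277.97786141 132.06392483] [-3.14015801e+00  5.20025900e-04  1.58775754e+00] [ 3.49420027  2.04534937 -4.64875159] [ 0.42217724 -0.90478648  0.06789654] 25.519620356288815
```

>>> play_rows([
  {"x": 0.001, "y": 0, "z": 0.003, "twist": 0},
  {"x": 0.001, "y": 0, "z": 0.006, "twist": 0},
  {"x": 0.001, "y": 0, "z": 0.009, "twist": 0},
  {"x": 0.001, "y": 0, "z": 0.011, "twist": 0},
  {"x": 0.001, "y": 0, "z": 0.013, "twist": 0},
  {"x": 0.001, "y": 0, "z": 0.015, "twist": 0},
  {"x": 0.001, "y": 0, "z": 0.015, "twist": 0},
  {"x": 0.001, "y": 0, "z": 0.015, "twist": 0},
])

```text
time: 8.8
tool_pos: [452.8, 279.0, 117.4]
tcp_rot: [-3.141, 0.0, 1.588]
contact_force: [0.4, -0.4, -2.3]
grip_width: 25.7
finger_force: 30.0
```

```bash
python3 - <<'E'
from h import *
for i in range(2):s=snap('scene','s8');o=bot.get_obs(); print(o['time'],o['tool_pos'],o['tcp_rot'],o['contact_force'],o['moment'],o['grip_width'])
E
```

```text
8.85 [452.73726295 278.99459077 117.48773215] [-3.14072605e+00  3.76154482e-04  1.58778986e+00] [ 0.75599141 -0.00441804 -1.73223575] [-0.08293417 -0.13753744 -0.01779689] 25.471470339571596
8.9 [452.76108544 279.02106171 117.55793069] [-3.14084699e+00  3.17060624e-04  1.58781338e+00] [ 0.39257117 -0.48902943 -2.88943915] [ 0.00866726 -0.15271306  0.04249635] 25.55145687139903
```

>>> play_rows([
  {"x": 0, "y": -0.001, "z": 0.001, "twist": 0},
  {"x": 0, "y": -0.001, "z": 0.0015, "twist": 0},
  {"x": 0, "y": -0.001, "z": 0.002, "twist": 0},
  {"x": 0, "y": -0.001, "z": 0.0025, "twist": 0},
  {"x": 0, "y": -0.001, "z": 0.003, "twist": 0},
  {"x": 0, "y": -0.001, "z": 0.0035, "twist": 0},
  {"x": 0, "y": -0.001, "z": 0.004, "twist": 0},
  {"x": 0, "y": -0.001, "z": 0.004, "twist": 0},
])

```text
time: 9.7
tool_pos: [452.6, 279.2, 114.7]
tcp_rot: [3.14, -0.0, 1.588]
contact_force: [2.7, -1.2, 6.7]
grip_width: 25.5
finger_force: 30.0
```

>>> play_rows([
  {"x": 0, "y": 0, "z": 0.001, "twist": 0},
  {"x": 0, "y": 0, "z": 0.001, "twist": 0},
  {"x": 0, "y": 0, "z": 0.0015, "twist": 0},
  {"x": 0, "y": 0, "z": 0.0015, "twist": 0},
  {"x": 0, "y": 0, "z": 0.0015, "twist": 0},
  {"x": 0, "y": 0, "z": 0.0015, "twist": 0},
  {"x": 0, "y": 0, "z": 0.0015, "twist": 0},
  {"x": 0, "y": 0, "z": 0.0015, "twist": 0},
])

```text
time: 10.5
tool_pos: [452.6, 279.2, 114.6]
tcp_rot: [3.139, -0.001, 1.588]
contact_force: [-2.7, -2.6, 18.5]
grip_width: 25.5
finger_force: 30.0
```

```bash
python3 - <<'E'
from h import *
s=snap('wrist','w9');s=snap('scene','s9');o=bot.get_obs(); print(o['time'],o['tool_pos'],o['contact_force'],o['moment'])
a=cv2.imread('pics/w9.png')[:,150:550]; b=cv2.resize(cv2.imread('pics/s9.png')[100:240,400:540],(400,400),interpolation=cv2.INTER_CUBIC); cv2.imwrite('pics/c9.png',np.hstack([a,b]))
E
```

```text
10.6 [452.55503694 279.19758586 114.56162387] [-1.7574953  -3.00136896 19.28651316] [-0.48217899  0.31963738  0.04662558]
```

View pics/c9.png

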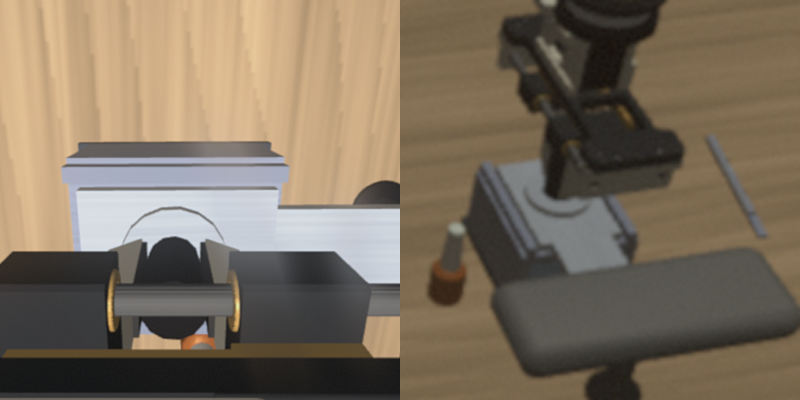

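The collar lies flush on the plate and the load rises to about 20 N without any motion, so the pin is home. Releasing and lifting.

>>> play_rows([
  {"x": 0, "y": 0, "z": -0.002, "twist": 0},
  {"x": 0, "y": 0, "z": -0.002, "twist": 0},
  {"x": 0, "y": 0, "z": -0.002, "twist": 0},
  {"x": 0, "y": 0, "z": -0.002, "twist": 0},
  {"x": 0, "y": 0, "z": -0.002, "twist": 0},
  {"x": 0, "y": 0, "z": -0.002, "twist": 0},
  {"x": 0, "y": 0, "z": -0.002, "twist": 0},
  {"x": 0, "y": 0, "z": -0.002, "twist": 0},
], jaw=0)

```text
time: 11.4
tool_pos: [452.1, 279.1, 114.1]
tcp_rot: [-3.141, 0.0, 1.588]
contact_force: [-0.5, -0.2, 0.8]
grip_width: 84.9
finger_force: 0.0
```

>>> play_rows([
  {"x": 0, "y": 0, "z": 0, "twist": 0},
  {"x": 0, "y": 0, "z": -0.01, "twist": 0},
  {"x": 0, "y": 0, "z": -0.03, "twist": 0},
  {"x": 0, "y": 0, "z": -0.06, "twist": 0},
  {"x": 0, "y": 0, "z": -0.09, "twist": 0},
  {"x": 0, "y": 0, "z": -0.11, "twist": 0},
  {"x": 0, "y": 0, "z": -0.11, "twist": 0},
  {"x": 0, "y": 0, "z": -0.11, "twist": 0},
])

```text
time: 12.2
tool_pos: [452.0, 279.0, 224.5]
tcp_rot: [3.141, -0.0, 1.588]
contact_force: [-0.2, 1.2, -0.6]
grip_width: 92.1
finger_force: 0.0
```

```bash
python3 - <<'E'
from h import *
for i in range(3): c=snap('wrist','w10')
s=snap('scene','s10');o=bot.get_obs(); print(o['time'],o['tool_pos'],o['contact_force'],o['grip_width'])
a=cv2.imread('pics/w10.png')[:,150:550]; b=cv2.resize(cv2.imread('pics/s10.png')[100:240,400:540],(400,400),interpolation=cv2.INTER_CUBIC); cv2.imwrite('pics/c10.png',np.hstack([a,b]))
E
```

```text
12.4 [451.54813088 278.8324046  223.02184785] [0.1955848  0.39677922 0.54340134] 91.65109000618826
```

View pics/c10.png

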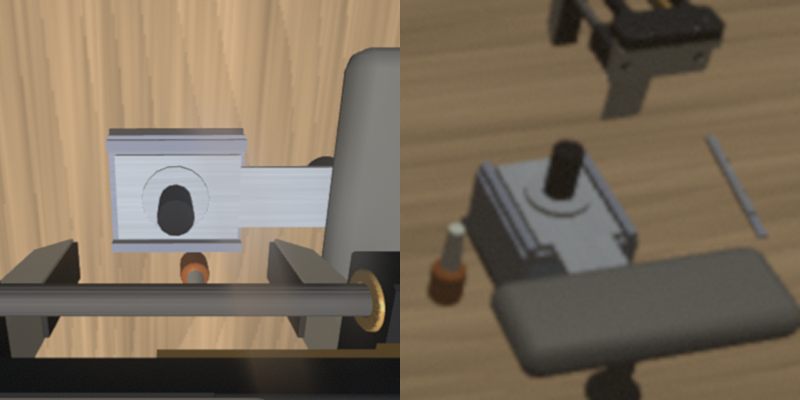

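The pin stands upright with its collar flush at about (176,193) in crop pixels, and the rest's plate is centred on the bracket. The gripper is clear, so I'm handing in.

```bash
python3 -c "
from plant import bot
print(bot.close_job())"
```

```text
the job is handed in; nothing more can be done
None
```

The tapered pin is in both holes with its collar flush on the hand rest's plate, the holes look in line in the last pictures, the gripper is clear, and the job was handed in at about 12.4 s; no verdict came back.

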